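Slide the loaded watch tray home in the accessory chest

TASK

Put the wooden tray, with the watch and the earbud case lying in it, back into the empty upper bay of the glass-topped chest: set its side rims into the grooves, nose first, and push it in until you feel both catches snap in and it comes up against its stop, wherever the catch bar happens to be clamped. Keep it level and don't ram it, so that the watch and the case stay lying in their compartments, and leave everything else on the table where it is.

Things in the scene. Friction and masses are not known exactly. Their poses are not given: they have to be found in the camera images.
- tray: wooden tray, 170 mm long (x) x 146 wide (y), 0.22 to 0.35 kg empty; origin at the centre of its underside, x points from the tall front panel to the nose, which enters the chest first, z up. Floor 5 thick, side and nose walls 17 tall; floor clear for 63 behind the panel, then a divider 16 tall at x = -10 and two compartments side by side, the watch in one, the earbud case in the other
- tray_panel (a point): middle of the top edge of the tray's front panel, an upright board 10 mm thick, 164 wide, 46 tall (from the tray's underside) that can be pinched over its top edge and pushed on its face; 80 behind the tray's origin along x and 46 above it; axes as the tray
- tray_rim (a point): front end of the tray's left rim, 75 mm behind the tray's origin, 84 to its side, 16 up. Along both sides a pale rim sticks out 11 mm (to y = +-84), underside 16 and top 22 above the tray's underside; near the nose each rim has a notch 17 wide (x = 41 to 58) and then a nose bevelled on top. Axes as the tray
- chest: fixed dark wooden chest, 180 mm deep (x) x 196 wide (y) x 135 tall, glass top; origin at the centre of its underside; x points from the open front (at x = -90) into the chest. Below, a closed drawer with two brass knobs (not used); above, one empty bay 176 wide, from 69 to 128 above the table, open at the front. The top's edge is 8 behind the front at the sides, 16 (glass) in the middle
- mouth (a point): middle of the mouth of the bay's grooves, 82 mm before the chest's origin (8 behind its front), 95.5 above the table; axes as the chest. Pale runners 11 deep on both side walls start here, the first 12 bevelled open by 5; the lower runner's top is 90, the upper's underside 101 above the table, so the tray's rims have 5 play in height and 4 to each side
- catch_l (a joint): lift of the left of two sprung brass balls (m) that reach down under the upper runners near the bay's back: 0 down, about 0.004 while the rim's nose passes under it, 0 again once it has snapped into the rim's notch. Balls and a rubber-buffered stop sit on one clamped catch bar: 35 mm before the stop the balls begin to resist, up to 5 to 12 N, 8 before it they snap in
- catch_r (a joint): the same for the right ball. Both down again with the tray against the stop: fully home. More than 30 N between the tray and the chest with its catch bar is ramming
- seat (a point): deepest place the tray's origin can have in the bay, on the lower runners (74 mm above the table, 8 before the chest's origin); axes as the chest, x is the direction of insertion. The catch bar is clamped 0 to 20 mm short of this (not measured: to be felt), so the homed tray stands 3 to 23 proud. If the bar is deep, a finger behind the panel meets the edge of the glass top before that
- watch: dark wristwatch on its grey cushion, 76 x 48 mm, 36 tall, 0.08 to 0.17 kg, lying loose in one of the tray's two compartments; origin at the centre of its underside, z up
- earbuds: white earbud case, 60 x 46 mm, 22 tall, about 0.05 kg, lying loose in the other compartment; origin at the centre of its underside, z up
- mug: white mug, 82 mm across, 95 mm tall, standing on the table, not part of the job; origin at the centre of its underside
- remote: black TV remote, 184 x 46 x 19 mm, standing on the table, not part of the job; origin at the centre of its underside
- candle: candle in a glass, 84 mm across, 88 mm tall, standing on the table, not part of the job; origin at the centre of its underside
- diffuser: reed diffuser bottle, 88 mm across, its reeds 225 mm tall, standing on the table, not part of the job; origin at the centre of its underside
- carton: pink carton, 60 x 130 x 45 mm, standing on the table, not part of the job; origin at the centre of its underside
- packet: black and white packet, 56 x 88 x 24 mm, standing on the table, not part of the job; origin at the centre of its underside
Things that resemble listed ones, but are neither listed nor needed, are in the scene too. Leave any orange or red look-alike of the earbuds alone. Of the things like the tray, leave any that is green; of the rest the larger one is meant.

How it is judged:
On the way:
1. the tray's rims are in the grooves, not yet home (x of tray in the frame of seat between -0.13 and -0.028 m and y of tray in the frame of seat between -0.007 and 0.007 m and z of tray in the frame of seat between -0.006 and 0.009 m), for 0.1 s.
At the end, for the whole second after the job is handed in: tray home and at rest in the upper bay: both catch balls down in the rims' notches (within 1 mm), origin at most 25 mm short of the seat, 7 mm aside, 4 mm in height, axes within 0.06 rad; watch and case flat (0.2 rad) on the floor of the compartments (x of tray in the frame of seat between -0.025 and 0.004 m and y of tray in the frame of seat between -0.007 and 0.007 m and value of joint each of catch_l, catch_r below 0.001 m and z of tray in the frame of seat between -0.003 and 0.004 m and angle between the x axis of tray and the x axis of chest, either way round below 0.06 rad and linear speed of tray below 0.01 m/s and x of watch in the frame of tray between -0.008 and 0.08 m and y of watch in the frame of tray between -0.068 and 0.068 m and z of watch in the frame of tray between -0.002 and 0.012 m and angle between each of watch, earbuds's own z axis and vertical below 0.2 rad and x of earbuds in the frame of tray between -0.008 and 0.08 m and y of earbuds in the frame of tray between -0.068 and 0.068 m and z of earbuds in the frame of tray between -0.002 and 0.012 m); the robot touches nothing.
It fails at once if the tray is rammed against the chest (over 30 N) (contact force between tray and chest above 30 N).
It fails at once if the tray is tipped by more than 0.3 rad (angle between tray's own z axis and vertical above 0.3 rad).
It fails at once if a bystander is moved by more than 20 mm (distance of any of mug, remote, candle, diffuser, carton, packet from where it was at the start of the episode above 0.02 m).
It also fails if it takes over 58 s, if anything falls off the work surface, if the arm or the gripper's body presses on something with over 40 N, if the wrist force passes 120 N, or if a joint passes its speed limit or range.

ROBOT

A 6-joint arm with a two-finger parallel gripper is mounted at the origin on the work surface. World frame = base frame: x ahead of the robot, y to its left, z up, the work surface at z = 0. Lengths are in m, angles in rad, forces in N, time in s.
With the tool pointing down it reaches from about 0.4 to 0.925 m from the base axis. Payload 3.4 kg.
Tool frame: the origin (TCP) lies at the very end of the fingers, on their centre line; the grasp point (between the pads) lies 19 mm behind it; z points along the fingers, y is the line along which they close (so a half turn about z gives the same grasp; the last joint's range is limited). The gripper opens to 85 mm and grips with 20 to 120 N. Pads are 22 mm wide; open, the fingers measure 114 mm over their backs; the gripper's body (76 mm by 85 mm) begins 54 mm behind the grasp point. The pads swing forward as they close: fully open they stand 13 mm farther back than shut.
Start: joints at [-0.073, 0.307, 1.506, -0, 1.328, -0.073], TCP at [0.575, -0, 0.231] pointing down, gripper open.
Joint ranges: [-3.12, 3.12], [-1.05, 2.28], [0.14, 2.33], [-1.42, 4.57], [0.1, 2.73], [-2.68, 2.68]. Speed limits (rad/s): [2.57, 2.57, 3.14, 3.14, 3.14, 3.14].

INTERFACE

Orientations are given as a unit quaternion [w, x, y, z].
In Python, from workcell import * gives the robot as it stands. The module is installed in compiled form; this text tells all that it offers.
- The arm moves only by the tool send_rows, never from a script. Its argument "series" is a list that holds one entry, the list of rows, each a list of 4 numbers: the shift along the tool's x, y, z in cm, then the turn about the tool's z in degrees. A call has 1 to 8 rows; each row is the pose to reach, as a shift and turn from the pose commanded when the call began, along the tool's axes at that moment; what a row does not reach only later rows make up. A row lasts 1/12 s, in which the tool goes at most 41.7 mm and 7.16 degrees, less where a joint would pass 70% of its speed; a pose out of reach is approached as far as the arm can. A call with a gripper value outside its range is refused whole. "jaw" is the closure in counts, from 0 (fully open) to 255 (shut), set as the call begins (left out, the last holds). The fingers move at their own pace and stop on an object; the grip force is fixed at half the most. Time passes only in rows, so rows that repeat a pose let the fingers close. It gives the time, the measured TCP pose, the force, the opening and the grip force at its end, in the units of the state.
- observe(): the state, without advancing time (a new reading comes with each control period).
- grab_frame(name): name is "scene" or "side" or "wrist"; returns (picture, depth): 480x640x3 uint8, blue, green, red; 480x640 float32, m along the optical axis (not along the pixel's ray), 0 where there is no reading.
- camera_params(name): a dict with "fx", "fy", "cx", "cy" (pixels), "origin" and "rotation" of the camera in the world; the wrist camera has in their place "hand_eye" (4x4, takes a point from camera to tool coordinates, whose origin is the TCP and whose axes are the flange's). Camera axes: x right, y down, z forward; pixel columns grow to the right and rows downward; lengths in m; the calibration is good to about 2 mm. A picture is of the moment at which its call begins: read the wrist's pose just before it. camera_params takes no time and is no camera call.
- close_job(): hands the job in; it is judged then, once.
Trained networks look in the newest picture that a camera, given by its name, has taken for a name from the list of things; names that differ only in an ending like _2 or _b are one class to them, and where a whole thing is asked for, a point or a joint stands for the part that bears it (a point fixed in the world has none). Each returns a list of dicts, best first, with "score" (0 to 1); they miss things now and then, are a little off and sometimes report something else, mostly with a low value. They report only what shows in the picture. A call takes as long as a camera call. They do not tell look-alikes from the thing itself.
- spot_in(name, camera): "centre" ([x, y, z] in m, in world coordinates, good to about 4 mm: the middle of the surface that is visible of it).
- cut_out(name, camera): "pixels" (480x640 bool, what is visible of it).
- landmark_of(name, camera): "centre" ([x, y, z] in m, in world coordinates, good to about 4 mm: a listed point, or the origin of a listed thing).
The state is a dict: "clock": time; "qpos": joint angles; "qd": joint speeds; "joint_efforts": joint torques, N m; "tcp_pos": TCP position; "tcp_rot": TCP orientation; "wrist_force": force on the tool from outside, world axes, zero at the start; "wrist_torque": the same for the moment, N m; "grip_width": opening from 0.0 (shut) to 1.0 (fully open); "gripper_force": force on a finger pad.
Only numpy, scipy, OpenCV 4.12 (cv2) and the standard library are available. Lean on these libraries where they do the work, as an engineer would, in place of code of your own. Each camera call takes 0.05 s, during which the arm holds its last target. There are 200 camera calls.

## Working session

There is one attempt and no reset: what is moved stays moved. The work goes in short steps, Python scripts to look and compute and a tool call to move; the robot and the scene stay as the last step left them, time stands still between calls to the robot, and variables do not carry over. Pictures are saved under pics/ and viewed, at most 10 in all, crops included, and the job is handed in when it is done.

Besides the shell and the picture viewer there is one more tool, called after "Emit:" by a JSON object that holds its "method" and its "body". send_rows: Moves the arm, as the interface text tells. Its arguments: {"type":"object","properties":{"series":{"type":"array"},"jaw":{"type":"number"}},"required":["series"]}

```bash
mkdir -p pics; cat > h.py <<'E'
from workcell import *
import numpy as np, cv2
np.set_printoptions(precision=4,suppress=True)
from scipy.spatial.transform import Rotation as R
def Rq(q): return R.from_quat([q[1],q[2],q[3],q[0]]).as_matrix()
def cam(name):
    p=camera_params(name)
    if name=='wrist':
        s=observe(); H=np.array(p['hand_eye']); T=np.eye(4); T[:3,:3]=Rq(s['tcp_rot']); T[:3,3]=s['tcp_pos']; T=T@H
        return p,T[:3,:3],T[:3,3]
    return p,np.array(p['rotation']),np.array(p['origin'])
def cloud(name,d,c=None):
    p,Rm,o=c or cam(name)
    v,u=np.mgrid[:480,:640]
    P=np.stack([(u-p['cx'])/p['fx']*d,(v-p['cy'])/p['fy']*d,d],-1)
    return P@Rm.T+o
E
python3 - <<'E'
from h import *
for n in ['scene','side']:
    im,d=grab_frame(n); cv2.imwrite(f'pics/{n}0.png',im)
    print(n,camera_params(n)['origin'])
    for t in ['tray','tray_panel','tray_rim','chest','mouth','seat','watch','earbuds','mug','candle','diffuser','carton','packet','remote']:
        print(t,[(np.array(r['centre']),round(r['score'],2)) for r in landmark_of(t,n)[:3]])
s=observe();print(s['clock'],s['tcp_rot'],s['tcp_pos'])
E
```

```text
scene [1.107 0.259 1.02 ]
tray [(array([ 0.2155,  0.3426, -0.0021]), 0.82), (array([ 0.2444, -0.2776, -0.0016]), 0.76), (array([0.515 , 0.2061, 0.0012]), 0.58)]
tray_panel [(array([0.5048, 0.2825, 0.0464]), 0.94), (array([0.2674, 0.339 , 0.0363]), 0.79), (array([ 0.1672, -0.2669,  0.0468]), 0.57)]
tray_rim [(array([0.2572, 0.2846, 0.0125]), 0.72), (array([0.5899, 0.2912, 0.0175]), 0.64), (array([0.5151, 0.2027, 0.0009]), 0.39)]
chest [(array([ 0.5197, -0.1652,  0.0001]), 0.66)]
mouth [(array([ 0.5117, -0.0792,  0.0945]), 0.81)]
seat [(array([ 0.5187, -0.1549,  0.0707]), 0.81)]
watch [(array([0.4855, 0.1587, 0.0055]), 0.6)]
earbuds [(array([ 0.4157,  0.4872, -0.0054]), 0.97), (array([0.5498, 0.1705, 0.0078]), 0.9), (array([0.4868, 0.1622, 0.0039]), 0.63)]
mug [(array([0.706 , 0.3079, 0.0019]), 0.74), (array([ 0.5121, -0.0807,  0.0962]), 0.66), (array([ 0.7258,  0.0786, -0.0003]), 0.21)]
candle [(array([0.7214, 0.0755, 0.0004]), 0.92), (array([ 0.3702,  0.0076, -0.0053]), 0.47)]
diffuser [(array([ 0.5679,  0.5093, -0.0025]), 0.9)]
carton [(array([ 0.7527, -0.1742,  0.0001]), 0.67)]
pac
[... 453 characters left out ...]
7 ]), 0.89)]
seat [(array([ 0.5193, -0.1542,  0.0743]), 0.84), (array([ 0.7222,  0.0785, -0.0019]), 0.47)]
watch [(array([0.4821, 0.1643, 0.008 ]), 0.78)]
earbuds [(array([ 0.8363,  0.1516, -0.0011]), 0.75), (array([0.4172, 0.4827, 0.001 ]), 0.74), (array([0.5551, 0.1715, 0.0064]), 0.61)]
mug [(array([ 0.7074,  0.3051, -0.0025]), 0.82)]
candle [(array([ 0.7212,  0.0778, -0.0004]), 0.57)]
diffuser [(array([0.5646, 0.5152, 0.0017]), 0.71)]
carton [(array([ 0.5671,  0.5115, -0.0014]), 0.74), (array([ 0.7509, -0.1726,  0.0044]), 0.73)]
packet [(array([ 0.3693,  0.0086, -0.0032]), 0.82), (array([0.5171, 0.2022, 0.0024]), 0.28)]
remote []
1.5 [0.     0.7071 0.7071 0.    ] [ 0.575  -0.      0.2313]
```

View images.

View pics/scene0.png

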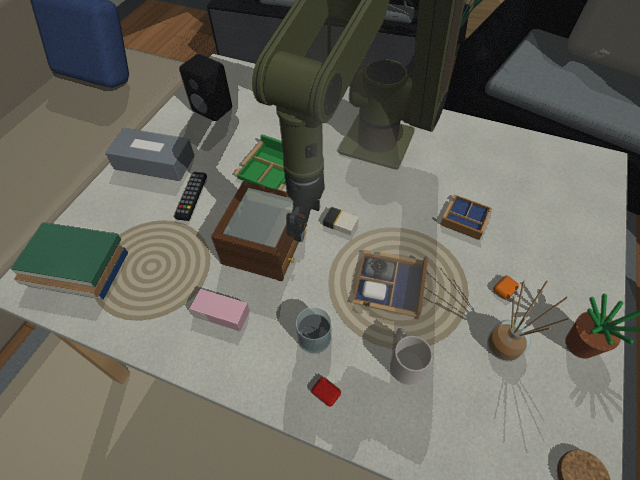

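View pics/side0.png

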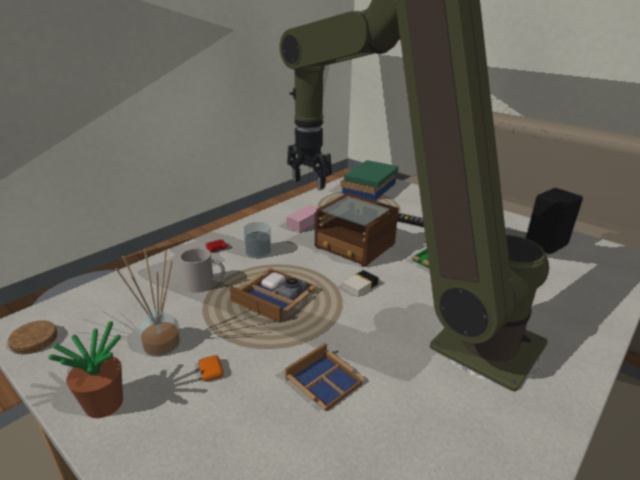

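Both views agree. The target is the tray in the middle of the ring mat (scene ~(388,283)), nose towards the chest and panel on the right. The chest is at ~(258,230) with its open front facing the tray. The blue tray (467,215) and the green one are look-alikes. Next I fit the yaws from depth.

```bash
cat >> h.py <<'E'
def line(P):
    c=P[:,:2].mean(0); u=np.linalg.svd(P[:,:2]-c,full_matrices=False)[2][0]
    for _ in range(3):
        n=np.array([-u[1],u[0]]); r=(P[:,:2]-c)@n; k=abs(r)<max(2*np.std(r),.002); P=P[k]; c=P[:,:2].mean(0); u=np.linalg.svd(P[:,:2]-c,full_matrices=False)[2][0]
    t=(P[:,:2]-c)@u
    a,b=np.percentile(t,[1,99]); return c+u*(a+b)/2, np.degrees(np.arctan2(u[1],u[0]))%180, b-a
E
python3 - <<'E'
from h import *
for n in ['scene','side']:
    im,d=grab_frame(n); W=cloud(n,d); ok=d>0
    X,Y,Z=W[...,0],W[...,1],W[...,2]
    m=ok&(abs(X-.504)<.11)&(abs(Y-.283)<.04)&(Z>.038)&(Z<.052)
    print(n,'panel top',m.sum(),line(W[m]),np.median(Z[m]), np.percentile(Z[m],95))
    m=ok&(abs(X-.52)<.14)&(abs(Y+.165)<.14)&(Z>.130)&(Z<.142)
    r=cv2.minAreaRect((W[m][:,:2]*1000).astype(np.float32)); print('chest top',m.sum(),r,np.median(Z[m]))
    m=ok&(abs(X-.516)<.12)&(abs(Y-.2)<.11)&(Z>.012)&(Z<.055)
    r=cv2.minAreaRect((W[m][:,:2]*1000).astype(np.float32)); print('tray',r)
E
```

```text
Traceback (most recent call last):
  File "h.py", line 16, in cloud
    return P@Rm.T+o
           ~^~~~~
ValueError: matmul: Input operand 1 has a mismatch in its core dimension 0, with gufunc signature (n?,k),(k,m?)->(n?,m?) (size 4 is different from 3)
```

```bash
sed -i "s/return p,np.array(p\['rotation'\])/return p,Rq(p['rotation'])/" h.py
cat > m.py <<'E'
from h import *
for n in ['scene','side']:
    im,d=grab_frame(n); W=cloud(n,d); ok=d>0
    X,Y,Z=W[...,0],W[...,1],W[...,2]
    m=ok&(abs(X-.504)<.11)&(abs(Y-.283)<.04)&(Z>.038)&(Z<.052)
    print(n,'panel top',m.sum(),line(W[m]),np.median(Z[m]), np.percentile(Z[m],95))
    m=ok&(abs(X-.52)<.14)&(abs(Y+.165)<.14)&(Z>.130)&(Z<.142)
    r=cv2.minAreaRect((W[m][:,:2]*1000).astype(np.float32)); print('chest top',m.sum(),r,np.median(Z[m]))
    m=ok&(abs(X-.516)<.12)&(abs(Y-.2)<.11)&(Z>.012)&(Z<.055)
    r=cv2.minAreaRect((W[m][:,:2]*1000).astype(np.float32)); print('tray',r)
E
python3 m.py
```

```text
scene panel top 242 (array([0.5045, 0.2806]), np.float64(8.57032485370815), np.float64(0.16169146535289408)) 0.044715561582585606 0.048359190349987244
chest top 3705 ((521.3786010742188, -165.81045532226562), (199.70858764648438, 172.29275512695312), 4.456228733062744) 0.13361097424720014
tray ((514.6490478515625, 201.67518615722656), (172.86572265625, 170.03428649902344), 8.787571907043457)
side panel top 263 (array([0.5032, 0.2845]), np.float64(8.163431168957402), np.float64(0.1616955032482153)) 0.04473104305597031 0.04779513068025628
chest top 1516 ((521.1373901367188, -160.20970153808594), (199.74417114257812, 188.23828125), 5.066697120666504) 0.1349124638999628
tray ((514.1857299804688, 203.51828002929688), (171.69212341308594, 175.6717987060547), 8.272225379943848)
```

Emit:
{"method": "send_rows", "body": {"series": [[[28.2,-7.1,5,81],[28.2,-7.1,5,81],[28.2,-7.1,5,81],[28.2,-7.1,5,81],[28.2,-7.1,5,81],[28.2,-7.1,5,81],[28.2,-7.1,5,81],[28.2,-7.1,5,81]]], "jaw": 110}}

```text
clock: 2.32
tcp_pos: [0.5026, 0.2853, 0.1807]
tcp_rot: [-0.001, 0.951, 0.309, -0.0]
wrist_force: [0.2, -0.9, 0.5]
grip_width: 0.568
gripper_force: 0.0
```

Emit:
{"method": "send_rows", "body": {"series": [[[0,0,0,27.6],[0,0,0,27.6],[0,0,0,27.6],[0,0,0,27.6],[0,0,0,27.6]]]}}

```text
clock: 2.73
tcp_pos: [0.5039, 0.2822, 0.1813]
tcp_rot: [0.0, 0.997, 0.074, -0.0]
wrist_force: [0.2, 0.2, 0.3]
grip_width: 0.568
gripper_force: 0.0
```

```bash
python3 - <<'E'
from h import *
c=cam('wrist'); im,d=grab_frame('wrist'); cv2.imwrite('pics/w1.png',im); W=cloud('wrist',d,c); Z=W[...,2]; ok=d>0
s=observe(); print(s['tcp_pos'],s['wrist_force'],np.degrees(2*np.arctan2(s['tcp_rot'][2],s['tcp_rot'][1])))
m=ok&(abs(W[...,0]-.504)<.11)&(abs(W[...,1]-.283)<.03)&(Z>.040)&(Z<.050)
print(m.sum(),line(W[m]),np.median(Z[m]))
for n in ('tray_panel','watch','earbuds'): print(n,[(np.array(r['centre']),round(r['score'],2)) for r in landmark_of(n,'wrist')[:3]])
E
```

```text
[0.504  0.2821 0.1813] [-0.5921 -0.7301 -0.3617] 8.78869078954963
3517 (array([0.5024, 0.2814]), np.float64(8.370745683466964), np.float64(0.1590986090927236)) 0.04655047456824635
tray_panel [(array([0.504 , 0.2798, 0.0433]), 0.9)]
watch [(array([0.5133, 0.2034, 0.0043]), 0.23)]
earbuds [(array([0.4131, 0.4866, 0.0011]), 0.92), (array([0.5501, 0.1712, 0.0054]), 0.85)]
```

View pics/w1.png

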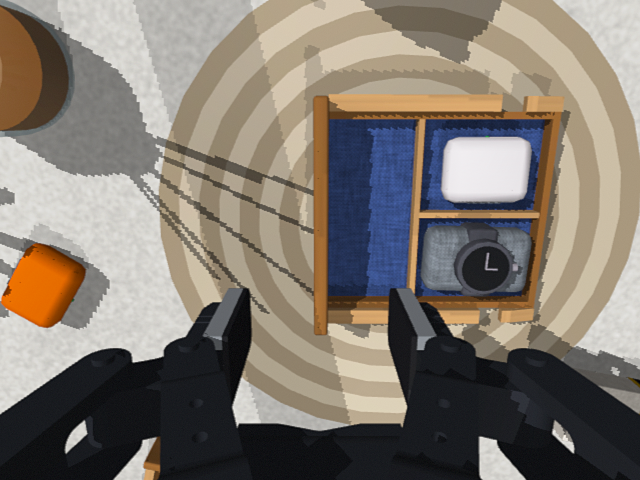

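The wrist view shows the panel (col 320) centred between the fingers, with the case at (487,170) and the watch at (480,262) lying flat. I descend and pinch.

Emit:
{"method": "send_rows", "body": {"series": [[[-0.05,0.05,3,0.3],[-0.05,0.05,6,0.3],[-0.05,0.05,9,0.3],[-0.05,0.05,12,0.3],[-0.05,0.05,14,0.3],[-0.05,0.05,15.5,0.3],[-0.05,0.05,16.6,0.3],[-0.05,0.05,16.6,0.3]]]}}

```text
clock: 3.6
tcp_pos: [0.5022, 0.2806, 0.0131]
tcp_rot: [0.001, 0.997, 0.073, -0.002]
wrist_force: [-0.6, 0.2, 0.4]
grip_width: 0.566
gripper_force: 0.0
```

Emit:
{"method": "send_rows", "body": {"series": [[[0,0,0,0],[0,0,0,0],[0,0,0,0],[0,0,0,0],[0,0,0,0],[0,0,0,0],[0,0,0,0],[0,0,0,0]]], "jaw": 255}}

```text
clock: 4.27
tcp_pos: [0.5048, 0.2818, 0.0168]
tcp_rot: [-0.0, 0.997, 0.073, 0.001]
wrist_force: [0.5, -0.4, 6.1]
grip_width: 0.106
gripper_force: 59.6
```

Emit:
{"method": "send_rows", "body": {"series": [[[0,0,-0.3,0],[0,0,-1,0],[0,0,-2,0],[0,0,-3.2,0],[0,0,-4.5,0],[0,0,-5.8,0],[0,0,-6.8,0],[0,0,-7.4,0]]]}}

```text
clock: 4.93
tcp_pos: [0.504, 0.2817, 0.091]
tcp_rot: [-0.0, 0.997, 0.073, 0.001]
wrist_force: [0.9, 0.4, -3.9]
grip_width: 0.106
gripper_force: 58.5
```

Emit:
{"method": "send_rows", "body": {"series": [[[0,0,-0.1,0.8],[0,0,-0.1,1.6],[0,0,-0.1,2.4],[0,0,-0.1,3.2],[0,0,-0.1,3.2],[0,0,-0.1,3.2]]]}}

```text
clock: 5.43
tcp_pos: [0.5032, 0.2812, 0.0896]
tcp_rot: [0.0, 0.999, 0.045, -0.001]
wrist_force: [0.5, -0.5, -3.8]
grip_width: 0.108
gripper_force: 58.6
```

```bash
cat > t.py <<'E'
import sys
from h import *
s=observe(); tcp=np.array(s['tcp_pos']); yaw=np.degrees(2*np.arctan2(s['tcp_rot'][2],s['tcp_rot'][1]))
print('clock',s['clock'],tcp,'yaw',yaw,s['wrist_force'],s['wrist_torque'],s['gripper_force'])
a=np.radians(yaw-90); ux=np.array([np.cos(a),np.sin(a)]); uy=np.array([-ux[1],ux[0]])
for n in sys.argv[1:]:
    c=cam(n); im,d=grab_frame(n); cv2.imwrite(f'pics/{n}_{s["clock"]:.1f}.png',im); W=cloud(n,d,c); ok=d>0
    L=np.stack([(W[...,:2]-tcp[:2])@ux,(W[...,:2]-tcp[:2])@uy,W[...,2]],-1)
    # rims, in the tool-aligned tray frame (x ahead of the panel centre)
    for sg in (1,-1):
        m=ok&(L[...,0]>.015)&(L[...,0]<.115)&(abs(sg*L[...,1]-.080)<.009)&(abs(L[...,2]-tcp[2])<.03)
        P=L[m]; 
        if len(P)<30: print(n,sg,'few',len(P)); continue
        z=P[:,2]; x=P[:,0]; top=np.array([np.percentile(z[(x>=b)&(x<b+.01)],70) if ((x>=b)&(x<b+.01)).sum()>5 else np.nan for b in np.arange(.015,.11,.01)])
        print(n,sg,len(P),'rim top z along x',top*1000)
    m=ok&(abs(L[...,0])<.012)&(abs(L[...,1])<.09)&(abs(L[...,1])>.03)&(L[...,2]>tcp[2]+.01)&(L[...,2]<tcp[2]+.05)
    if m.sum()>30:
        P=L[m]; top=P[P[:,2]>np.percentile(P[:,2],90)-.006]; print(n,'panel local',line(top),'z',np.polyfit(top[:,1],top[:,2],1))
    X,Y,Z=W[...,0],W[...,1],W[...,2]
    m=ok&(abs(X-.52)<.14)&(abs(Y+.165)<.14)&(Z>.130)&(Z<.142)
    if m.sum()>200:
        r=cv2.minAreaRect((W[m][:,:2]*1000).astype(np.float32)); print('chest top',m.sum(),r,np.median(Z[m]))
E
python3 t.py wrist side scene
```

```text
clock 5.4333 [0.5032 0.2812 0.0896] yaw 5.147079370326578 [ 0.5452 -0.4856 -3.8312] [0.3013 0.0759 0.0132] 58.55826795101166
wrist 1 9375 rim top z along x [95.5096 95.4473 95.4635 95.4542 95.3719 95.3311 95.3346 95.239  95.0296
     nan]
wrist -1 few 0
wrist panel local (array([-0.0005,  0.0546]), np.float64(89.94321122612718), np.float64(0.04797007295934982)) z [-0.0051  0.1193]
side 1 few 2
side -1 185 rim top z along x [95.5158 94.9743 96.6519 96.0381 95.0189 94.7187 94.1049 94.5674 95.3293
 94.901 ]
side panel local (array([-0.0038, -0.0025]), np.float64(91.02249331733299), np.float64(0.16239935334685937)) z [-0.0121  0.1169]
chest top 1513 ((522.444580078125, -164.28262329101562), (200.63375854492188, 178.41903686523438), 4.087601184844971) 0.1349326844385752
scene 1 219 rim top z along x [94.9664 93.7734 94.5085 94.796  94.2996 95.3871 93.9126 94.8716 93.8694
 94.4971]
scene -1 151 rim top z along x [    nan     nan 94.591  95.4866 95.0265 93.5988 94.4296 95.0767 94.8814
 93.2154]
scene panel local (array([0.0005, 0.0564]), np.float64(90.87518568381302), np.float64(0.04920318524990244)) z [-0.0216  0.1193]
chest top 3850 ((521.503173828125, -165.23370361328125), (200.58767700195312, 174.71702575683594), 3.5853304862976074) 0.13360388683771185
```

Emit:
{"method": "send_rows", "body": {"series": [[[-0.05,0.4,-0.1,0.1],[-0.15,1.2,-0.2,0.2],[-0.3,2.4,-0.3,0.3],[-0.45,3.8,-0.3,0.4],[-0.6,5.2,-0.3,0.5],[-0.75,6.6,-0.3,0.6],[-0.9,8.0,-0.3,0.6],[-1.1,9.4,-0.3,0.6]]]}}

```text
clock: 6.25
tcp_pos: [0.501, 0.1849, 0.0934]
tcp_rot: [0.0, 0.999, 0.039, 0.0]
wrist_force: [0.4, 0.1, -3.1]
grip_width: 0.102
gripper_force: 58.6
```

Emit:
{"method": "send_rows", "body": {"series": [[[-0.15,1.4,0,0],[-0.3,2.8,0,0],[-0.45,4.0,0,0],[-0.55,5.0,0,0],[-0.65,5.8,0,0],[-0.7,6.3,0,0],[-0.75,6.5,0,0],[-0.75,6.5,0,0]]]}}

```text
clock: 6.92
tcp_pos: [0.4987, 0.1211, 0.0933]
tcp_rot: [-0.0, 0.999, 0.039, -0.0]
wrist_force: [-0.1, 0.1, -5.0]
grip_width: 0.103
gripper_force: 58.6
```

```bash
cat >> t.py <<'E'
    m=ok&(abs(X-.52)<.14)&(abs(Y+.165)<.14)&(Z>.128)&(Z<.142)
    P=W[m][:,:2]; b=np.radians(4.5); u=np.array([np.sin(b),-np.cos(b)]); v=np.array([np.cos(b),np.sin(b)])
    o=np.array([.5216,-.164]); t=(P-o)@u; w=(P-o)@v
    for side in (1,-1):
        E=[((k+.5)*.01,np.percentile(w[(t>=k*.01)&(t<k*.01+.01)]*side,98)*side) for k in range(-7,8) if ((t>=k*.01)&(t<k*.01+.01)).sum()>15]
        if len(E)>5:
            E=np.array(E); p=np.polyfit(E[:,0],E[:,1],1); r=abs(E[:,1]-np.polyval(p,E[:,0])); E=E[r<=np.median(r)*2.5+1e-5]; p=np.polyfit(E[:,0],E[:,1],1)
            print('chest edge',side,'at t=0 (mm)',p[1]*1000,'slope deg',np.degrees(p[0]),len(E))
E
python3 t.py wrist side scene; ls pics
```

```text
clock 6.9167 [0.4987 0.1211 0.0933] yaw 4.516098030411872 [-0.1018  0.0528 -5.018 ] [ 0.3793 -0.008  -0.0412] 58.62432360649109
wrist 1 9378 rim top z along x [99.2669 99.2247 99.2132 99.15   99.1327 99.0655 99.0631 99.0456 98.8845
     nan]
wrist -1 few 0
wrist panel local (array([-0.0005,  0.0546]), np.float64(89.97187325751547), np.float64(0.0478558453808217)) z [-0.0052  0.1231]
side 1 few 0
side -1 138 rim top z along x [99.2069 98.9122 98.8744 99.0998 98.8237 98.8159 98.0847 98.86   98.9164
 98.2471]
side panel local (array([-0.0042, -0.0021]), np.float64(89.99551485476171), np.float64(0.1614599580370742)) z [-0.0039  0.1213]
chest top 1512 ((522.575927734375, -165.90345764160156), (201.17315673828125, 180.75025939941406), 3.611633539199829) 0.1349243078877876
chest edge 1 at t=0 (mm) 92.16038731195647 slope deg 0.09924723153603716 14
chest edge -1 at t=0 (mm) -97.17406222558468 slope deg -0.34255120719623533 15
scene 1 201 rim top z along x [97.5573 98.5011 97.9373 97.8332 97.5178 99.1644 99.0332 98.5972 97.9791
 98.3606]
scene -1 90 rim top z along x [    nan     nan     nan     nan 99.1784     nan 99.138  97.6287 96.2775
 97.7239]
scene panel local (array([-0.0005,  0.0553]), np.float64(90.86022697406385), np.float64(0.05019947434211225)) z [0.001  0.1219]
chest top 3842 ((521.5629272460938, -165.49014282226562), (200.19741821289062, 173.2445068359375), 4.1005120277404785) 0.13360471368219756
chest edge 1 at t=0 (mm) 96.85479784245643 slope deg -0.6646047077888281 12
chest edge -1 at t=0 (mm) -93.0374201708254 slope deg -0.2780708104723028 15
scene0.png
scene_5.4.png
scene_6.9.png
side0.png
side_5.4.png
side_6.9.png
w1.png
wrist_5.4.png
wrist_6.9.png
```

View pics/wrist_6.9.png

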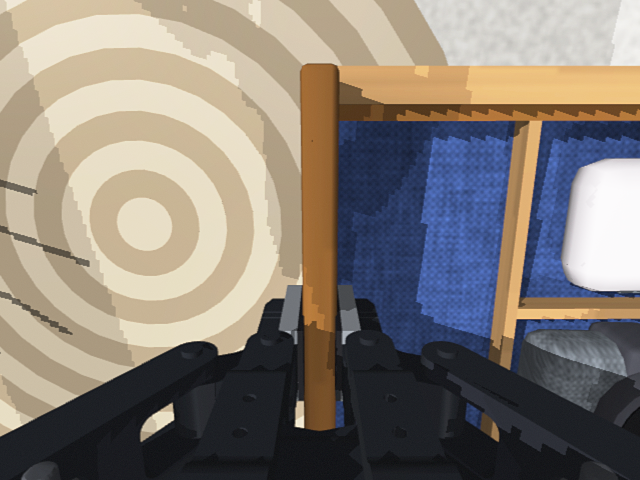

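View pics/side_6.9.png

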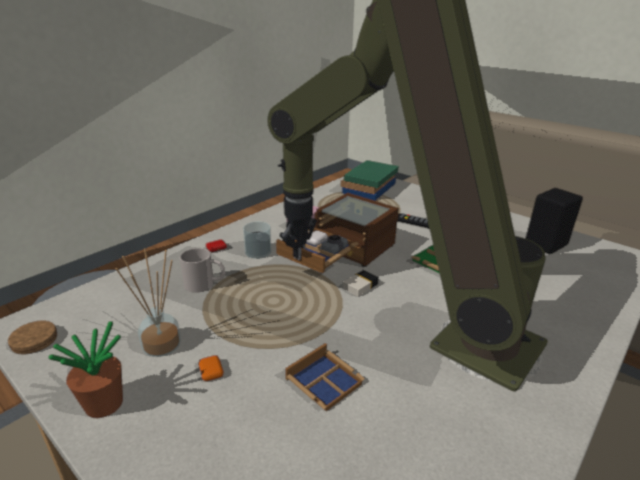

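Emit:
{"method": "send_rows", "body": {"series": [[[0.02,0.3,0.03,0.2],[0.04,0.8,0.06,0.2],[0.04,1.4,0.06,0.2],[0.04,2.0,0.06,0.2],[0.04,2.5,0.06,0.2],[0.04,2.9,0.06,0.2],[0.04,3.1,0.06,0.2],[0.04,3.2,0.06,0.2]]]}}

```text
clock: 7.73
tcp_pos: [0.5017, 0.089, 0.0927]
tcp_rot: [-0.0, 0.999, 0.038, -0.0]
wrist_force: [-0.1, 0.4, -4.2]
grip_width: 0.105
gripper_force: 58.6
```

Emit:
{"method": "send_rows", "body": {"series": [[[0,0.2,0,0],[0,0.5,0,0],[0,0.8,0,0],[0,1.1,0,0],[0,1.4,0,0],[0,1.7,0,0],[0,1.9,0,0],[0,2.0,0,0]]]}}

```text
clock: 8.4
tcp_pos: [0.5032, 0.0693, 0.0927]
tcp_rot: [0.0, 0.999, 0.038, 0.0]
wrist_force: [0.2, 1.1, -4.4]
grip_width: 0.103
gripper_force: 58.6
```

Emit:
{"method": "send_rows", "body": {"series": [[[0,0.3,0,0],[0,0.6,0,0],[0,0.9,0,0],[0,1.2,0,0],[0,1.5,0,0],[0,1.8,0,0],[0,2.0,0,0],[0,2.0,0,0]]]}}

```text
clock: 9.07
tcp_pos: [0.5048, 0.0492, 0.0927]
tcp_rot: [0.0, 0.999, 0.038, -0.0]
wrist_force: [-0.1, -0.3, -4.3]
grip_width: 0.108
gripper_force: 58.6
```

Emit:
{"method": "send_rows", "body": {"series": [[[0,0.3,0,0],[0,0.7,0,0],[0,1.1,0,0],[0,1.5,0,0],[0,1.9,0,0],[0,2.2,0,0],[0,2.4,0,0],[0,2.4,0,0]]]}}

```text
clock: 9.73
tcp_pos: [0.5066, 0.0252, 0.0927]
tcp_rot: [0.0, 0.999, 0.038, 0.0]
wrist_force: [0.6, -0.8, -4.0]
grip_width: 0.103
gripper_force: 58.6
```

```bash
python3 t.py wrist side scene; python3 - <<'E'
from h import *
s=observe(); print(s['wrist_force'],s['wrist_torque'])
E
```

```text
clock 9.7333 [0.5066 0.0252 0.0927] yaw 4.313687949738481 [ 0.5553 -0.7555 -4.0033] [0.327  0.0141 0.0088] 58.6365669965744
wrist 1 10465 rim top z along x [98.6898 98.6914 98.5782 98.5773 98.4888 98.487  98.4828 98.4088 88.4016
 70.596 ]
wrist -1 few 0
wrist panel local (array([-0.0005,  0.0545]), np.float64(89.98525287749106), np.float64(0.04794225483497262)) z [-0.0051  0.1225]
side 1 few 0
side -1 146 rim top z along x [98.1902 97.7678 99.1208 97.7493 99.1164 98.3006 97.6536 96.6635 98.3266
 96.9556]
side panel local (array([-0.0043, -0.0016]), np.float64(90.36754910832454), np.float64(0.16236129857642217)) z [-0.0026  0.1206]
chest top 1344 ((520.8239135742188, -163.01052856445312), (198.66067504882812, 181.6446990966797), 4.317184925079346) 0.13492398712340248
chest edge 1 at t=0 (mm) 72.36220009955072 slope deg 25.43246754405533 15
chest edge -1 at t=0 (mm) -97.49329535560031 slope deg -0.1442975926768823 14
scene 1 185 rim top z along x [98.6666 96.6012 97.2832 97.6635 97.307  97.3417 97.5519 96.9396 96.4445
     nan]
scene -1 97 rim top z along x [     nan      nan      nan      nan      nan      nan  97.5545  98.03
 104.9506 108.515 ]
scene panel local (array([-0.0009,  0.0563]), np.float64(89.35186536741612), np.float64(0.05122712692949772)) z [-0.0183  0.1221]
chest top 3842 ((521.2817993164062, -163.42575073242188), (199.44361877441406, 175.8505096435547), 3.712285280227661) 0.13359517295166912
chest edge 1 at t=0 (mm) 96.24721188056006 slope deg -0.4709201640738899 14
chest edge -1 at t=0 (mm) -92.83965889260212 slope deg -0.9691341259020839 15
[-0.4802  1.1475 -4.6936] [0.3083 0.0489 0.01  ]
```

Emit:
{"method": "send_rows", "body": {"series": [[[0,0.4,0,0],[0,0.9,0,0],[0,1.4,0,0],[0,1.9,0,0],[0,2.4,0,0],[0,2.8,0,0],[0,3.0,0,0],[0,3.0,0,0]]]}}

```text
clock: 10.55
tcp_pos: [0.5089, -0.0048, 0.0927]
tcp_rot: [0.0, 0.999, 0.038, 0.0]
wrist_force: [-0.0, -1.0, -4.3]
grip_width: 0.103
gripper_force: 58.7
```

Emit:
{"method": "send_rows", "body": {"series": [[[0,0.3,0,0],[0,0.6,0,0],[0,0.9,0,0],[0,1.2,0,0],[0,1.4,0.05,0],[0,1.4,0.12,0],[0,1.4,0.2,0],[0,1.4,0.23,0]]]}}

```text
clock: 11.22
tcp_pos: [0.5101, -0.0184, 0.0906]
tcp_rot: [0.0, 0.999, 0.038, 0.0]
wrist_force: [-0.9, -0.2, 0.8]
grip_width: 0.106
gripper_force: 59.4
```

Emit:
{"method": "send_rows", "body": {"series": [[[0,0,0,0],[0,0,0,0],[0,0,0,0],[0,0,0,0],[0,0,0,0],[0,0,-0.5,0]]], "jaw": 120}}

```text
clock: 11.72
tcp_pos: [0.5092, -0.018, 0.0949]
tcp_rot: [-0.0, 0.999, 0.038, -0.001]
wrist_force: [0.0, -0.6, -0.4]
grip_width: 0.528
gripper_force: 0.0
```

Emit:
{"method": "send_rows", "body": {"series": [[[0,0,-2,0],[0,0,-4.5,0],[0,0,-7,0],[0,-1,-8,0],[0,-3,-8,0],[0,-6,-8,0],[0,-6,-8,0]]]}}

```text
clock: 12.3
tcp_pos: [0.5045, 0.0459, 0.1757]
tcp_rot: [-0.002, 0.999, 0.039, 0.0]
wrist_force: [0.6, -0.2, -0.0]
grip_width: 0.53
gripper_force: 0.0
```

Emit:
{"method": "send_rows", "body": {"series": [[[0,0,0,-90],[0,0,0,-90],[0,0,0,-90],[0,0,0,-90],[0,0,0,-90],[0,0,0,-90],[0,0,0,-90],[0,0,0,-90]]], "jaw": 255}}

```text
clock: 12.97
tcp_pos: [0.5048, 0.042, 0.175]
tcp_rot: [-0.0, 0.857, 0.515, -0.0]
wrist_force: [0.2, -0.8, 0.7]
grip_width: -0.0
gripper_force: 0.0
```

Emit:
{"method": "send_rows", "body": {"series": [[[0,0,0,-32.8],[0,0,0,-32.8],[0,0,0,-32.8],[0,0,0,-32.8],[0,0,0,-32.8],[0,0,0,-32.8]]]}}

```text
clock: 13.47
tcp_pos: [0.5049, 0.0419, 0.175]
tcp_rot: [-0.0, 0.678, 0.735, -0.0]
wrist_force: [-0.8, 0.2, -0.8]
grip_width: -0.005
gripper_force: 0.0
```

```bash
python3 - <<'E'
from h import *
s=observe(); print(s['tcp_pos'],s['wrist_force'],np.degrees(2*np.arctan2(s['tcp_rot'][2],s['tcp_rot'][1])),s['grip_width'])
o=np.array([.5216,-.164]); b=np.radians(4.3); u=np.array([np.sin(b),-np.cos(b)]); v=np.array([np.cos(b),np.sin(b)])
D=np.array(s['tcp_pos'])[:2]-o; print('tcp chest x,y(lat)',D@u,D@v)
for n in ('side','scene','wrist'):
    c=cam(n); im,d=grab_frame(n); cv2.imwrite(f'pics/{n}_rel.png',im); W=cloud(n,d,c); P=W[...,:2]-o; t=P@u; w=P@v; Z=W[...,2]
    m=(d>0)&(t>-.18)&(t<-.12)&(abs(w)<.085)&(Z>.112)&(Z<.124)
    if m.sum()>20: print(n,m.sum(),line(np.stack([w[m],t[m]],1)),np.median(Z[m]),'z slope',np.polyfit(w[m],Z[m],1))
E
```

```text
[0.5049 0.0419 0.175 ] [-0.813   0.2402 -0.7939] 94.5602350076113 -0.004642618072352512
tcp chest x,y(lat) -0.20660905924429038 -0.0012472437429897044
side 196 (array([-0.0025, -0.15  ]), np.float64(179.5262024134867), np.float64(0.15903075814341006)) 0.11846025062596177 z slope [0.003  0.1177]
scene 235 (array([ 0.0002, -0.1468]), np.float64(0.07138864978367933), np.float64(0.15807108795979213)) 0.11869860188856773 z slope [0.0004 0.1184]
wrist 106 (array([-0.0035, -0.1516]), np.float64(179.98674189519357), np.float64(0.1623244031613149)) 0.11358467551493087 z slope [-0.0121  0.1138]
```

Emit:
{"method": "send_rows", "body": {"series": [[[0,0,2.5,0],[0,0,5,0],[0,0,7.5,0],[0,0,9,0],[-1,0,9,0],[-2.2,0,9,0],[-3.2,0,9,0],[-3.5,0,9,0]]]}}

```text
clock: 14.28
tcp_pos: [0.5097, 0.0047, 0.0867]
tcp_rot: [0.001, 0.68, 0.733, 0.001]
wrist_force: [0.8, -0.3, -0.3]
grip_width: -0.002
gripper_force: 0.0
```

Emit:
{"method": "send_rows", "body": {"series": [[[-0.2,0,0,0],[-0.4,0,0,0],[-0.6,0,0,0],[-0.8,0,0,0],[-1.0,0,0,0],[-1.2,0,0,0],[-1.3,0,0,0],[-1.3,0,0,0]]]}}

```text
clock: 14.95
tcp_pos: [0.5091, -0.0058, 0.0855]
tcp_rot: [-0.0, 0.679, 0.734, 0.0]
wrist_force: [1.5, 3.7, 1.2]
grip_width: 0.002
gripper_force: 1.6
```

Emit:
{"method": "send_rows", "body": {"series": [[[-0.1,0,0,0],[-0.2,0,0,0],[-0.3,0,0,0],[-0.4,0,0,0],[-0.5,0,0,0],[-0.6,0,0,0]]]}}

```text
clock: 15.45
tcp_pos: [0.5096, -0.0122, 0.0854]
tcp_rot: [-0.0, 0.679, 0.734, 0.0]
wrist_force: [0.9, 2.7, 1.7]
grip_width: 0.001
gripper_force: 2.0
```

Emit:
{"method": "send_rows", "body": {"series": [[[-0.1,0,0,0],[-0.2,0,0,0],[-0.3,0,0,0],[-0.4,0,0,0],[-0.5,0,0,0]]]}}

```text
clock: 15.87
tcp_pos: [0.51, -0.0171, 0.0855]
tcp_rot: [-0.0, 0.679, 0.734, 0.0]
wrist_force: [0.0, 4.9, 1.4]
grip_width: -0.003
gripper_force: 2.3
```

Emit:
{"method": "send_rows", "body": {"series": [[[-0.1,0,0,0],[-0.2,0,0,0],[-0.3,0,0,0],[-0.4,0,0,0]]]}}

```text
clock: 16.2
tcp_pos: [0.5102, -0.0207, 0.0856]
tcp_rot: [-0.0, 0.679, 0.734, 0.0]
wrist_force: [0.1, 7.6, 4.6]
grip_width: 0.0
gripper_force: 3.7
```

Emit:
{"method": "send_rows", "body": {"series": [[[-0.1,0,0,0],[-0.2,0,0,0],[-0.3,0,0,0],[-0.4,0,0,0]]]}}

```text
clock: 16.53
tcp_pos: [0.5103, -0.0234, 0.0858]
tcp_rot: [-0.001, 0.68, 0.734, 0.001]
wrist_force: [0.4, 12.5, 7.3]
grip_width: -0.005
gripper_force: 6.1
```

Emit:
{"method": "send_rows", "body": {"series": [[[-0.1,0,0,0],[-0.2,0,0,0],[-0.3,0,0,0]]]}}

```text
clock: 16.78
tcp_pos: [0.5108, -0.0259, 0.0858]
tcp_rot: [-0.001, 0.68, 0.734, 0.002]
wrist_force: [-0.1, 12.7, 6.2]
grip_width: 0.001
gripper_force: 6.4
```

Emit:
{"method": "send_rows", "body": {"series": [[[-0.1,0,0,0],[-0.2,0,0,0],[-0.3,0,0,0]]]}}

```text
clock: 17.03
tcp_pos: [0.5112, -0.0288, 0.0858]
tcp_rot: [-0.001, 0.68, 0.734, 0.002]
wrist_force: [0.8, 14.5, 6.3]
grip_width: -0.002
gripper_force: 6.6
```

Emit:
{"method": "send_rows", "body": {"series": [[[-0.1,0,0,0],[-0.2,0,0,0],[-0.3,0,0,0]]]}}

```text
clock: 17.28
tcp_pos: [0.5115, -0.0316, 0.0858]
tcp_rot: [-0.001, 0.68, 0.734, 0.002]
wrist_force: [1.8, 14.0, 5.9]
grip_width: 0.001
gripper_force: 7.0
```

Emit:
{"method": "send_rows", "body": {"series": [[[-0.1,0,0,0],[-0.2,0,0,0],[-0.3,0,0,0]]]}}

```text
clock: 17.53
tcp_pos: [0.5118, -0.0344, 0.0859]
tcp_rot: [-0.001, 0.68, 0.734, 0.002]
wrist_force: [0.5, 13.3, 6.5]
grip_width: -0.0
gripper_force: 7.3
```

Emit:
{"method": "send_rows", "body": {"series": [[[-0.1,0,0,0],[-0.2,0,0,0],[-0.3,0,0,0]]]}}

```text
clock: 17.78
tcp_pos: [0.512, -0.0373, 0.0859]
tcp_rot: [-0.001, 0.68, 0.733, 0.002]
wrist_force: [0.9, 14.7, 6.8]
grip_width: -0.0
gripper_force: 7.6
```

Emit:
{"method": "send_rows", "body": {"series": [[[-0.1,0,0,0],[-0.2,0,0,0],[-0.3,0,0,0]]]}}

```text
clock: 18.03
tcp_pos: [0.5122, -0.0401, 0.0859]
tcp_rot: [-0.001, 0.68, 0.733, 0.002]
wrist_force: [1.0, 15.8, 6.5]
grip_width: 0.001
gripper_force: 7.6
```

Emit:
{"method": "send_rows", "body": {"series": [[[-0.1,0,0,0],[-0.2,0,0,0]]]}}

```text
clock: 18.2
tcp_pos: [0.5124, -0.0422, 0.0858]
tcp_rot: [-0.001, 0.68, 0.734, 0.002]
wrist_force: [1.9, 14.1, 5.5]
grip_width: 0.002
gripper_force: 7.2
```

Emit:
{"method": "send_rows", "body": {"series": [[[-0.1,0,0,0],[-0.2,0,0,0]]]}}

```text
clock: 18.37
tcp_pos: [0.5126, -0.0444, 0.0858]
tcp_rot: [-0.001, 0.68, 0.734, 0.002]
wrist_force: [1.6, 13.8, 6.2]
grip_width: 0.003
gripper_force: 7.0
```

Emit:
{"method": "send_rows", "body": {"series": [[[-0.1,0,0,0],[-0.2,0,0,0]]]}}

```text
clock: 18.53
tcp_pos: [0.5127, -0.0465, 0.0859]
tcp_rot: [-0.001, 0.68, 0.734, 0.002]
wrist_force: [0.3, 13.8, 6.7]
grip_width: -0.001
gripper_force: 7.0
```

Emit:
{"method": "send_rows", "body": {"series": [[[-0.1,0,0,0]]]}}

```text
clock: 18.62
tcp_pos: [0.5128, -0.0475, 0.0858]
tcp_rot: [-0.001, 0.68, 0.734, 0.002]
wrist_force: [0.8, 14.3, 5.8]
grip_width: -0.003
gripper_force: 6.9
```

Emit:
{"method": "send_rows", "body": {"series": [[[-0.1,0,0,0]]]}}

```text
clock: 18.7
tcp_pos: [0.5129, -0.0485, 0.0858]
tcp_rot: [-0.001, 0.68, 0.734, 0.002]
wrist_force: [1.6, 14.1, 6.4]
grip_width: -0.002
gripper_force: 6.9
```

Emit:
{"method": "send_rows", "body": {"series": [[[-0.1,0,0,0]]]}}

```text
clock: 18.78
tcp_pos: [0.513, -0.0496, 0.0858]
tcp_rot: [-0.001, 0.68, 0.734, 0.002]
wrist_force: [0.1, 13.1, 5.8]
grip_width: -0.002
gripper_force: 6.4
```

Emit:
{"method": "send_rows", "body": {"series": [[[-0.1,0,0,0]]]}}

```text
clock: 18.87
tcp_pos: [0.5131, -0.0509, 0.0858]
tcp_rot: [-0.001, 0.68, 0.734, 0.002]
wrist_force: [1.4, 11.7, 6.1]
grip_width: 0.0
gripper_force: 5.9
```

Emit:
{"method": "send_rows", "body": {"series": [[[-0.1,0,0,0]]]}}

```text
clock: 18.95
tcp_pos: [0.5133, -0.0522, 0.0859]
tcp_rot: [-0.001, 0.679, 0.734, 0.002]
wrist_force: [0.6, 10.9, 5.4]
grip_width: -0.001
gripper_force: 5.1
```

Emit:
{"method": "send_rows", "body": {"series": [[[-0.1,0,0,0]]]}}

```text
clock: 19.03
tcp_pos: [0.5134, -0.0536, 0.0859]
tcp_rot: [-0.0, 0.679, 0.734, 0.001]
wrist_force: [1.9, 9.0, 4.0]
grip_width: -0.005
gripper_force: 4.4
```

Emit:
{"method": "send_rows", "body": {"series": [[[-0.1,0,0,0]]]}}

```text
clock: 19.12
tcp_pos: [0.5134, -0.0551, 0.0858]
tcp_rot: [-0.0, 0.679, 0.734, 0.001]
wrist_force: [1.1, 7.1, 4.8]
grip_width: 0.001
gripper_force: 3.5
```

Emit:
{"method": "send_rows", "body": {"series": [[[-0.1,0,0,0]]]}}

```text
clock: 19.2
tcp_pos: [0.5134, -0.0564, 0.0858]
tcp_rot: [-0.0, 0.679, 0.734, 0.001]
wrist_force: [0.4, 5.6, 4.8]
grip_width: -0.0
gripper_force: 3.1
```

Emit:
{"method": "send_rows", "body": {"series": [[[-0.1,0,0,0]]]}}

```text
clock: 19.28
tcp_pos: [0.5133, -0.057, 0.0858]
tcp_rot: [-0.0, 0.679, 0.734, 0.001]
wrist_force: [0.8, 11.5, 6.1]
grip_width: -0.001
gripper_force: 5.4
```

Emit:
{"method": "send_rows", "body": {"series": [[[-0.05,0,0,0],[-0.05,0,0,0]]]}}

```text
clock: 19.45
tcp_pos: [0.5133, -0.0571, 0.0858]
tcp_rot: [-0.001, 0.68, 0.734, 0.001]
wrist_force: [1.4, 8.5, 6.0]
grip_width: -0.003
gripper_force: 5.0
```

Emit:
{"method": "send_rows", "body": {"series": [[[-0.05,0,0,0],[-0.05,0,0,0]]]}}

```text
clock: 19.62
tcp_pos: [0.5132, -0.0572, 0.0858]
tcp_rot: [-0.001, 0.68, 0.734, 0.001]
wrist_force: [-0.5, 12.3, 6.7]
grip_width: 0.001
gripper_force: 5.6
```

Emit:
{"method": "send_rows", "body": {"series": [[[-0.05,0,0,0],[-0.05,0,0,0]]]}}

```text
clock: 19.78
tcp_pos: [0.5132, -0.0573, 0.0858]
tcp_rot: [-0.001, 0.68, 0.734, 0.001]
wrist_force: [0.2, 12.3, 7.2]
grip_width: -0.003
gripper_force: 6.3
```

Emit:
{"method": "send_rows", "body": {"series": [[[0.3,0,0,0],[1,0,0,0],[2.5,0,0,0],[5,0,0,0],[8,0,0,0],[11,0,-1,0],[13,0,-4,0],[14,0,-8,0]]]}}

```text
clock: 20.45
tcp_pos: [0.4988, 0.0814, 0.163]
tcp_rot: [-0.003, 0.678, 0.735, -0.004]
wrist_force: [1.0, -0.7, 0.1]
grip_width: -0.0
gripper_force: 0.0
```

```bash
python3 - <<'E'
from h import *
o=np.array([.5216,-.164]); b=np.radians(4.3); u=np.array([np.sin(b),-np.cos(b)]); v=np.array([np.cos(b),np.sin(b)])
s=observe(); print(s['clock'],s['tcp_pos'],s['wrist_force'])
for n in ('side','scene'):
    c=cam(n); im,d=grab_frame(n); cv2.imwrite(f'pics/{n}_end.png',cv2.resize(im[130:330,180:460] if n=='side' else im[150:310,180:420],None,fx=2.5,fy=2.5)); W=cloud(n,d,c); P=W[...,:2]-o; t=P@u; w=P@v; Z=W[...,2]
    m=(d>0)&(t>-.115)&(t<-.07)&(abs(w)<.085)&(Z>.112)&(Z<.124)
    if m.sum()>20: print(n,m.sum(),line(np.stack([w[m],t[m]],1)),np.median(Z[m]),'z slope',np.polyfit(w[m],Z[m],1))
    for k in ('tray','watch','earbuds'): print(k,[(np.array(r['centre']),round(r['score'],2)) for r in landmark_of(k,n)[:4]])
E
```

```text
20.45 [0.4988 0.0814 0.163 ] [ 1.0234 -0.6642  0.1167]
side 188 (array([-0.0036, -0.0955]), np.float64(0.792813869172619), np.float64(0.15943691970441487)) 0.11861974371137951 z slope [0.0019 0.1178]
tray [(array([ 0.2441, -0.274 ,  0.0009]), 0.82), (array([0.2172, 0.3443, 0.0053]), 0.73), (array([0.3674, 0.0116, 0.0016]), 0.7), (array([ 0.5221, -0.1561,  0.0771]), 0.69)]
watch []
earbuds [(array([0.7249, 0.0821, 0.0001]), 0.74), (array([ 0.4188,  0.485 , -0.0014]), 0.72), (array([ 0.8363,  0.1518, -0.0004]), 0.58)]
scene 239 (array([-0.0005, -0.0925]), np.float64(0.8306949747122183), np.float64(0.15993582142016477)) 0.11858889802360884 z slope [0.0011 0.1183]
tray [(array([ 0.2112,  0.3409, -0.0001]), 0.9), (array([ 0.2442, -0.2757,  0.0002]), 0.61)]
watch [(array([ 0.5664,  0.5123, -0.0019]), 0.28)]
earbuds [(array([0.7221, 0.0768, 0.0002]), 0.72), (array([ 0.4447, -0.4512, -0.0018]), 0.65)]
```

View pics/side_end.png

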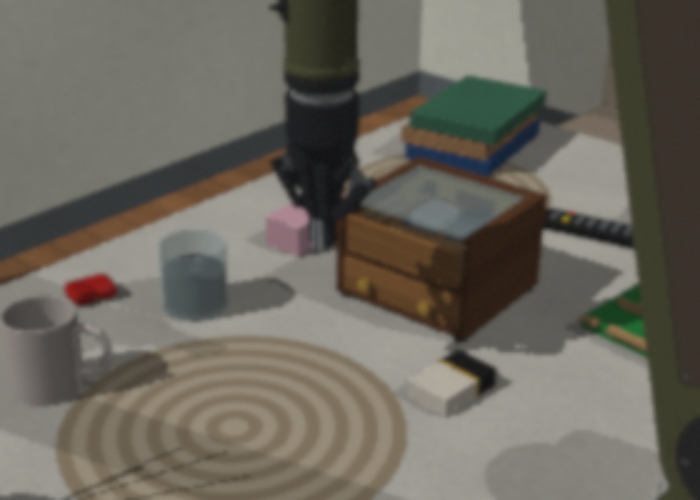

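View pics/scene_end.png

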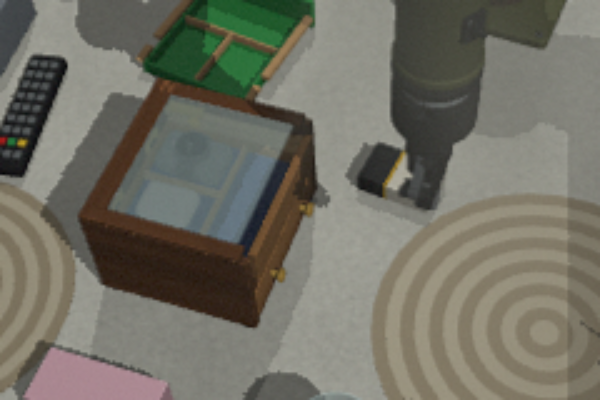

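The side view shows the panel flush and level in the bay. The scene view shows the watch (~(190,150)) and the case (~(165,205)) lying flat under the glass, with nothing else disturbed. The push force dropped from about 14 N to 5.6 N about 8 mm before it came up solid, so both catches snapped before the stop. Handing in.

```bash
python3 -c "
from workcell import *
print(close_job())"
```

```text
the job is handed in; nothing more can be done
None
```

The tray is back in the upper bay against its stop; the push force shows both catches snapped in, the watch and case still lie flat, nothing else was moved, and the job is handed in (no verdict was returned).

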